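# Load the keyed vial holder on the tube mixer

### The arm

A 6-joint arm with a two-finger parallel gripper is mounted at the origin on the work surface. World frame = base frame: x ahead of the robot, y to its left, z up, the work surface at z = 0. Lengths are in m, angles in rad, forces in N, time in s.
With the tool pointing down it reaches from about 0.35 to 0.975 m from the base axis. Payload 4.9 kg.
Tool frame: the origin (TCP) lies on the centre line of the jaws, within the pads' length; the fingertips stand ctrl.nose_length ahead of it and the grasp point (between the pads) lies 2 mm behind it (ctrl.nose_length is the distance from the TCP to the fingertips, in m); z points along the fingers, y is the direction in which the jaws open and shut (so a half turn about z gives the same grasp; the last joint's range is limited). The gripper opens to 85 mm and grips with 20 to 120 N. Pads are 22 mm wide; open, the fingers measure 114 mm over their backs; the gripper's body (76 mm by 85 mm) begins 54 mm behind the grasp point. The pads swing forward as they close: fully open they stand 13 mm farther back than shut.
Start: joints at [-1.353, 0.053, 1.613, -0, 1.476, -0.119], TCP at [0.207, -0.59, 0.248] pointing down, gripper open.
Joint ranges: [-3.01, 3.01], [-1.01, 2.22], [0.06, 2.58], [-1.02, 4.17], [0.09, 2.62], [-3.14, 3.14]. Speed limits (rad/s): [2.57, 2.57, 3.14, 3.14, 3.14, 3.14].

### API

Orientations are given as a rotation vector (axis times angle).
In Python, from station import sensors, get_image, order, ctrl gives the robot as it stands.
- The arm moves only by the tool move_arm, never from a script. Its argument "increments" is a list of rows, each a list of 5 numbers: the shift along the tool's x, y, z in cm, then the turn about the tool's z in degrees, then the finger opening in cm, from 0 to 8.54. In form: [[dx, dy, dz, twist, gripper], ...]. A call has 1 to 5 rows; each row is the pose to reach, as a shift and turn from the pose commanded when the call began, along the tool's axes at that moment; what a row does not reach only later rows make up. A row lasts 1/8 s, in which the tool goes at most 62.5 mm and 10.7 degrees, less where a joint would pass 70% of its speed; a pose out of reach is approached as far as the arm can. A call with a gripper value outside its range is refused whole. The fingers move at their own pace and stop on an object; "newtons" is the grip in N (left out, the last holds). Time passes only in rows, so rows that repeat a pose let the fingers close. It gives the time, the measured TCP pose, the force and the opening at its end, in the units of the state.
- sensors.get_obs(): the state, without advancing time (a new reading comes with each control period).
- get_image(name): name is "scene" or "top" or "wrist"; returns a dict with "image" (400x640x3 uint8, red, green, blue), "K" (3x3 intrinsics, pixels), "R" (3x3) and "t" (3): a world point X has camera coordinates R X + t. Camera axes: x right, y down, z forward; pixel columns grow to the right and rows downward; lengths in m; the calibration is good to about 2 mm. A picture is of the moment at which its call begins. There is no depth.
- order.finish_job(): hands the job in, once; it reports no verdict.
The state is a dict: "t": time; "q": joint angles; "dq": joint speeds; "effort": joint torques, N m; "tool_pos": TCP position; "tool_rot": TCP orientation; "contact_force": force on the tool from outside, world axes, zero at the start; "wrist_torque": the same for the moment, N m; "opening": finger opening in m.
Only numpy, scipy, OpenCV 4.12 (cv2) and the standard library are available. Lean on these libraries where they do the work, as an engineer would, in place of code of your own. Each camera call takes 0.05 s, during which the arm holds its last target.

### The job

Get the tube mixer ready: put the yellow D-bore collar on its D-shaped drive post, then the blue vial holder on top of it. Turn each one so that the flat of its bore faces the same way as the flat of the post, and let it down until it sits fully home. Leave the green vial holder alone.

Things in the scene. Friction and masses are not known exactly. Their poses are not given: they have to be found in the camera images.
- post (a point): D-shaped drive post of the white tube mixer, fixed (150 x 130 x 61 mm). Point: on the post axis at its seat, the top of a dark boss (radius 25, 18 tall), 78 mm above the table; z up. Post: 36 mm diameter, one flat 5 mm from the axis on the +x side (red line on the mixer there); 38 mm straight, then 10 mm taper to its tip. D-bore parts have 2.7 mm play each way, 9 degrees of turn; else they stop on the tip.
- collar: Yellow collar, loose, 60 g: hub 24 mm tall, straight D-shaped through bore, 41.4 mm diameter, its flat 7.7 mm from the axis on the +x side (red line on the top there). Outside 62 mm round with two parallel grip faces at x = -28 and +28 mm, 56 mm apart, to grip along x. Origin: bore axis, underside, which rests on the seat when home; z up. The white collar is not wanted.
- holder: Blue vial holder, loose, 120 g: hub as the collar's (24 mm tall, same bore, flat and red line on +x, grip faces 56 mm apart along x). Arms 26 mm wide reach to 71 mm along +y and -y, with yellow-capped vials fixed in them 43 and 61 mm out, tops 46 mm up. Origin: bore axis, underside, which rests on the collar's top when home, 24 mm above the seat; z up.
- spare: Green vial holder, loose, same shape, size, origin and axes as the blue one. Not to be disturbed.
There are look-alikes about, which are no part of the job. What is shaped like the holder but pink is not meant.

How it is judged:
By the outcome, as a careful person would: the job done as asked, in the order asked, and still so for the second after the job is handed in, with the robot touching nothing.
It also fails if it takes over 61 s, if anything falls off the work surface, if the arm or the gripper's body presses on something with over 40 N, if the wrist force passes 120 N, or if a joint passes its speed limit or range.

## Working session

There is one attempt and no reset: what is moved stays moved. The work goes in short steps, Python scripts to look and compute and a tool call to move; the robot and the scene stay as the last step left them, time stands still between calls to the robot, and variables do not carry over. Pictures are saved under pics/ and viewed, and the job is handed in when it is done.

Besides the shell and the picture viewer there is one more tool, called after "Request:" in YAML: its name, and indented under it one key for each argument. move_arm: Moves the arm, as the interface text tells. Its arguments: {"type":"object","properties":{"increments":{"type":"array"},"newtons":{"type":"number"}},"required":["increments"]}

```bash
mkdir -p pics; ls
cat > h.py <<'E'
from station import sensors, get_image, order, ctrl
import numpy as np, cv2, pickle
from scipy.spatial.transform import Rotation as Rn
def shot(name,tag):
    d=get_image(name); cv2.imwrite(f'pics/{tag}.png',d['image'][:,:,::-1]); pickle.dump(d,open(f'pics/{tag}.pkl','wb')); return d
def load(tag): return pickle.load(open(f'pics/{tag}.pkl','rb'))
def ray(d,u,v,z):
    K,R,t=map(np.array,(d['K'],d['R'],d['t']))
    c=-R.T@t; r=R.T@np.linalg.inv(K)@np.array([u,v,1.])
    return c+r*(z-c[2])/r[2]
def proj(d,X):
    p=np.array(d['K'])@(np.array(d['R'])@np.array(X)+np.array(d['t'])); return p[:2]/p[2]
E
python3 - <<'E'
from h import *
for n in("scene","top","wrist"):
    d=shot(n,n+'0'); print(n,-np.array(d['R']).T@d['t'])
o=sensors.get_obs(); print(o,ctrl.nose_length)
E
```

```text
pics
scene [1.16447239 0.63848824 0.75406015]
top [0.41205189 0.01335416 0.89801588]
wrist [ 0.27963579 -0.56407059  0.37285391]
{'t': 0.15, 'q': array([-1.35301437e+00,  5.31986311e-02,  1.61399962e+00,  1.78147075e-05,
        1.47599306e+00, -1.18997218e-01]), 'dq': array([ 0.0003623 , -0.00232753, -0.00440602, -0.0002499 , -0.0008024 ,
        0.00112098]), 'effort': array([-3.94715935e-04, -3.94244099e+01, -3.70722663e+01, -1.63108111e-04,
        4.66280078e-03, -2.66789769e-06]), 'tool_pos': array([ 0.20643571, -0.5894298 ,  0.24733693]), 'tool_rot': array([-3.09558324e+00, -5.26244621e-01,  9.61119564e-05]), 'contact_force': array([ 0.08026473,  0.65501592, -0.51554981]), 'wrist_torque': array([-0.00896143,  0.0140247 , -0.05891959]), 'opening': 0.08553200255313421} 0.017
```

View pics/top0.png

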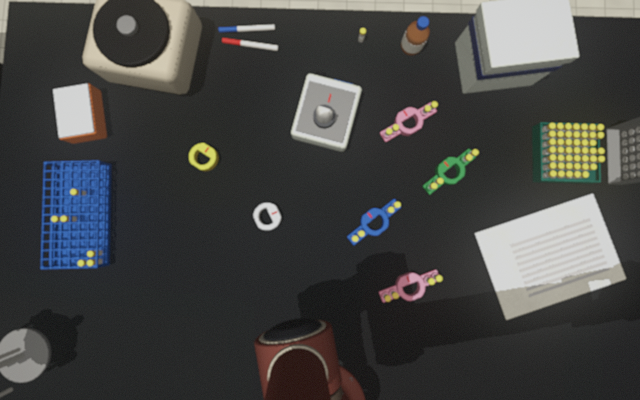

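View pics/scene0.png

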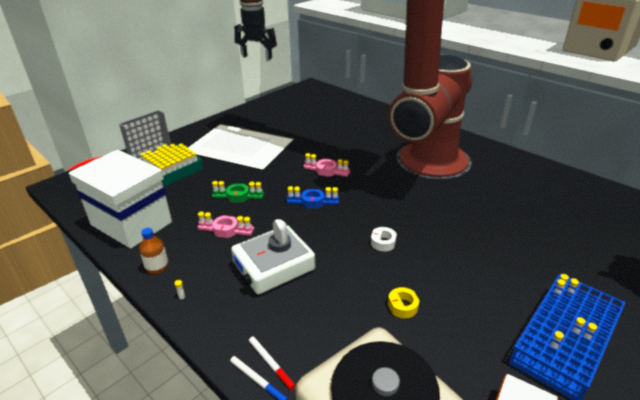

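View pics/wrist0.png

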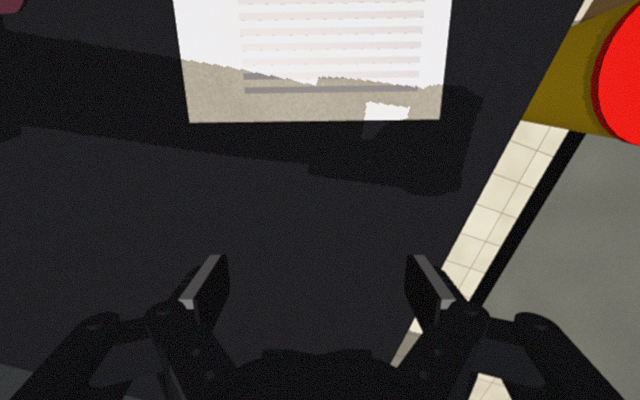

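The top view shows the yellow collar near (203,157), the mixer post near (325,115), blue holder near (375,222) and the green one near (452,170). I'll zoom in on each.

Run:
```python
from h import *
d=load('top0');im=d['image'][:,:,::-1]
def c(x,y,w,h):return cv2.resize(im[y:y+h,x:x+w],(400,300),interpolation=cv2.INTER_CUBIC)
a=c(180,137,48,36);b=c(280,65,96,72);e=c(335,190,80,60);f=c(415,140,80,60)
cv2.imwrite('pics/z.png',np.vstack([np.hstack([a,b]),np.hstack([e,f])]))
```

```text
(no output)
```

View pics/z.png

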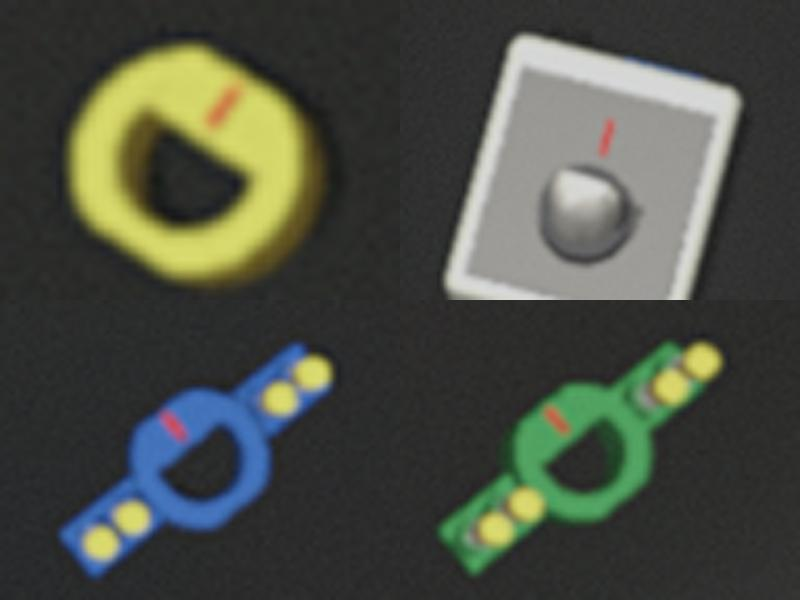

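```bash
cat >> h.py <<'E'
def hsv(d): return cv2.cvtColor(np.ascontiguousarray(d['image']),cv2.COLOR_RGB2HSV)
def mask(d,lo,hi,roi):
    m=cv2.inRange(hsv(d),np.array(lo),np.array(hi)); k=np.zeros_like(m); x,y,w,h=roi; k[y:y+h,x:x+w]=255; return m&k
def blobs(m,mn=3):
    n,l,s,c=cv2.connectedComponentsWithStats(m); return [(tuple(np.round(c[i],2)),int(s[i,4])) for i in range(1,n) if s[i,4]>=mn]
def red(d,roi): 
    m=mask(d,(0,90,90),(12,255,255),roi)|mask(d,(168,90,90),(180,255,255),roi); return m
def linedir(d,m,z):
    p=np.argwhere(m>0)[:,::-1]; P=np.array([ray(d,u,v,z)[:2] for u,v in p]); c=P.mean(0); w,V=np.linalg.eigh(np.cov((P-c).T)); return c,np.degrees(np.arctan2(V[1,1],V[0,1])),len(p)
E
python3 - <<'E'
from h import *
d=load('top0')
roi=(180,137,48,40)
m=mask(d,(20,90,120),(35,255,255),roi); 
# bright top only
c,_=cv2.findContours(m,cv2.RETR_EXTERNAL,cv2.CHAIN_APPROX_NONE); c=max(c,key=cv2.contourArea)
P=np.array([ray(d,*p[0],.024)[:2] for p in c]); (cc,r)=cv2.minEnclosingCircle(P.astype(np.float32)); print('collar',cc,r,P.mean(0)); print('red',linedir(d,red(d,roi),.024))
roi=(280,65,96,72); print('mixred',linedir(d,red(d,roi),.06))
m=mask(d,(0,0,95),(180,60,255),(280,65,90,92)); c,_=cv2.findContours(m,cv2.RETR_EXTERNAL,cv2.CHAIN_APPROX_NONE); c=max(c,key=cv2.contourArea)
print(cv2.minAreaRect(np.array([ray(d,*p[0],.06)[:2] for p in c]).astype(np.float32)))
roi=(340,190,72,60); b=blobs(mask(d,(20,70,110),(38,255,255),roi)); print(b)
print([ray(d,*x[0],.046)[:2] for x in b]); print('red',linedir(d,red(d,roi),.024))
m=mask(d,(100,90,60),(125,255,255),roi)
c,_=cv2.findContours(m,cv2.RETR_EXTERNAL,cv2.CHAIN_APPROX_NONE); c=max(c,key=cv2.contourArea);print(len(c),[ray(d,*np.mean(c[:,0],0),.02)])
roi=(415,140,72,60); b=blobs(mask(d,(20,70,110),(35,255,255),roi)); print('green',b,[ray(d,*x[0],.046)[:2] for x in b])
E
```

```text
collar (0.5687152147293091, 0.29118460416793823) 0.03292025625705719 [0.56880899 0.29132178]
red (array([0.58328242, 0.28295058]), np.float64(nan), 1)
mixred (array([ 0.70399703, -0.00079737]), np.float64(168.47662839889236), 16)
((0.6725597977638245, 0.0062475502490997314), (0.1315322071313858, 0.15761221945285797), 76.60865783691406)
[((np.float64(394.12), np.float64(206.25)), 68), ((np.float64(360.69), np.float64(232.96)), 26), ((np.float64(354.67), np.float64(237.89)), 27)]
[array([ 0.46329208, -0.15420466]), array([ 0.40120203, -0.08036775]), array([ 0.38981817, -0.06715393])]
red (array([ 0.44385505, -0.10101228]), np.float64(-138.9628776904881), 6)
158 [array([ 0.43245553, -0.11868519,  0.02      ])]
green [((np.float64(471.64), np.float64(154.27)), 88), ((np.float64(445.5), np.float64(161.75)), 4), ((np.float64(436.12), np.float64(183.05)), 77)] [array([ 0.58671007, -0.32822183]), array([ 0.56781561, -0.26907709]), array([ 0.51858233, -0.2481493 ])]h.py:21: RuntimeWarning: Degrees of freedom <= 0 for slice
  p=np.argwhere(m>0)[:,::-1]; P=np.array([ray(d,u,v,z)[:2] for u,v in p]); c=P.mean(0); w,V=np.linalg.eigh(np.cov((P-c).T)); return c,np.degrees(np.arctan2(V[1,1],V[0,1])),len(p)
  c *= np.true_divide(1, fact)
  c *= np.true_divide(1, fact)
```

```bash
cat >> h.py <<'E'
def go(x,y,z,yang,o=None):
    o=o or sensors.get_obs(); R=Rn.from_rotvec(o['tool_rot']).as_matrix(); p=np.array(o['tool_pos'])
    D=R.T@(np.array([x,y,z])-p)*100; cur=np.degrees(np.arctan2(R[1,1],R[0,1])); tw=-((yang-cur+180)%360-180)
    print('t',round(o['t'],2),'pos',np.round(p,4),'yang',round(cur,2),'tilt',np.round(R[:,2],4),'op',round(o['opening'],4),'F',np.round(o['contact_force'],1),'q',np.round(o['q'],2)); print('MOVE',np.round(D,2),'tw',round(tw,2))
E
python3 - <<'E'
from h import *
o=sensors.get_obs();R=Rn.from_rotvec(o['tool_rot']).as_matrix();d=load('wrist0')
c=-np.array(d['R']).T@d['t'];print('cam in tool',R.T@(c-o['tool_pos']),'axis',R.T@np.array(d['R'])[2], d['K'][0])
go(.568,.291,.22,-33)
E
```

```text
cam in tool [ 7.74939345e-02  5.51641070e-05 -1.25501154e-01] axis [-2.99664023e-01  7.50868235e-04  9.54044501e-01] [302.40306136   0.         316.61678902]
t 0.15 pos [ 0.2064 -0.5894  0.2473] yang -70.7 tilt [-3.0e-04  1.6e-03 -1.0e+00] op 0.0855 F [ 0.1  0.7 -0.5] q [-1.35  0.05  1.61  0.    1.48 -0.12]
MOVE [ 63.22 -71.14   2.86] tw -37.7
```

Request:
move_arm:
  increments:
    - [63.2,-71.1,5,-37.7,8.54]
    - [63.2,-71.1,5,-37.7,8.54]
    - [63.2,-71.1,5,-37.7,8.54]
    - [63.2,-71.1,5,-37.7,8.54]
    - [63.2,-71.1,5,-37.7,8.54]

```text
t: 0.78
tool_pos: [0.3254, -0.2993, 0.2315]
tool_rot: [2.761, 1.499, 0.001]
contact_force: [1.4, -0.6, 0.9]
opening: 0.0853
```

```bash
python3 -c "
from h import *
go(.568,.291,.17,-33)"
```

```text
t 0.78 pos [ 0.3254 -0.2993  0.2315] yang -33.01 tilt [ 3.e-04  1.e-04 -1.e+00] op 0.0853 F [ 1.4 -0.6  0.9] q [-0.91 -0.4   2.04  0.    1.5  -0.34]
MOVE [ 62.71 -11.82   6.17] tw -0.01
```

Request:
move_arm:
  increments:
    - [62,-11.8,6,0,8.54]
    - [62,-11.8,6,0,8.54]
    - [62,-11.8,6,0,8.54]
    - [62,-11.8,6,0,8.54]
    - [62,-11.8,6,0,8.54]

```text
t: 1.4
tool_pos: [0.4431, -0.0112, 0.2022]
tool_rot: [2.76, 1.499, 0.001]
contact_force: [0.8, -0.4, -0.3]
opening: 0.0851
```

```bash
python3 -c "
from h import *
go(.568,.291,.17,-33)"
```

```text
t 1.4 pos [ 0.4431 -0.0112  0.2022] yang -33.0 tilt [ 1.e-03 -4.e-04 -1.e+00] op 0.0851 F [ 0.8 -0.4 -0.3] q [-0.19 -0.38  2.07 -0.    1.45  0.38]
MOVE [32.14 -5.99  3.22] tw 0.0
```

Request:
move_arm:
  increments:
    - [31,-5.8,3.2,0,8.54]
    - [31,-5.8,3.2,0,8.54]
    - [31,-5.8,3.2,0,8.54]
    - [31,-5.8,3.2,0,8.54]
    - [31,-5.8,3.2,0,8.54]

```text
t: 2.02
tool_pos: [0.5617, 0.2763, 0.1702]
tool_rot: [2.76, 1.499, -0.0]
contact_force: [0.3, -1.3, 1.6]
opening: 0.0854
```

Request:
move_arm:
  increments:
    - [0,0,0,0,8.54]
    - [0,0,0,0,8.54]
    - [0,0,0,0,8.54]

```text
t: 2.4
tool_pos: [0.5612, 0.2731, 0.1711]
tool_rot: [2.762, 1.497, 0.0]
contact_force: [-0.8, 0.2, 0.9]
opening: 0.0854
```

```bash
python3 -c "
from h import *
go(.568,.291,.17,-33)
d=shot('wrist','w1');print(proj(d,[.568,.291,.024]))"
```

```text
t 2.4 pos [0.5612 0.2731 0.1711] yang -33.08 tilt [ 4.e-04 -1.e-04 -1.e+00] op 0.0854 F [-0.8  0.2  0.9] q [ 0.33  0.11  1.69 -0.    1.35  0.91]
MOVE [ 1.87 -0.41  0.11] tw -0.08
[311.22891302 171.87323698]
```

View pics/w1.png

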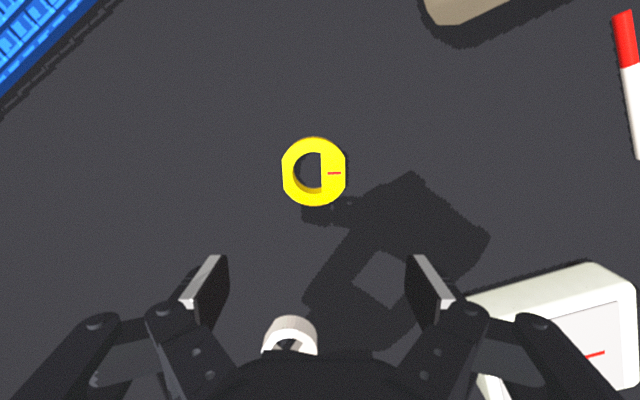

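The wrist view shows the collar centred at about (314,172), its red line pointing right and the flat near vertical, so it is nearly aligned with the jaws.

Run:
```python
from h import *
d=load('w1'); roi=(270,125,90,95)
cv2.imwrite('pics/z.png',cv2.resize(d['image'][125:220,270:360,::-1],None,fx=6,fy=6,interpolation=cv2.INTER_CUBIC))
h=hsv(d); print(h[172,290],h[172,310],h[200,314],h[173,335],h[192,310])
m=mask(d,(24,150,235),(35,255,255),roi)|red(d,roi)
c,_=cv2.findContours(m,cv2.RETR_EXTERNAL,cv2.CHAIN_APPROX_NONE); c=max(c,key=cv2.contourArea)
P=np.array([ray(d,*p[0],.024)[:2] for p in c]); print(cv2.minEnclosingCircle(P.astype(np.float32)),linedir(d,red(d,roi),.024))
cc=np.array(cv2.minEnclosingCircle(P.astype(np.float32))[0])
a=np.radians(-33);X=np.array([np.cos(a),np.sin(a)]);Y=np.array([-X[1],X[0]])
Q=(P-cc)@np.array([X,Y]).T;print(Q.min(0),Q.max(0))
for s in(1,-1):
  k=(s*Q[:,0]>.024)&(abs(Q[:,1])<.011); print(np.degrees(np.arctan(np.polyfit(Q[k,1],Q[k,0],1)[0])),Q[k,0].mean(),k.sum())
```

```text
[ 30 210 255] [126  17  76] [ 30 234 255] [  4 186 255] [ 24 231 214]
((0.569309651851654, 0.2892109155654907), 0.03203132003545761) (array([0.585218  , 0.27908233]), np.float64(146.89764564382693), 26)
[-0.02889288 -0.03128311] [0.02841138 0.03143126]
-1.4887454030282472 0.028054260245249443 24
-1.4850084908348349 -0.028443732984584084 24
```

View pics/z.png

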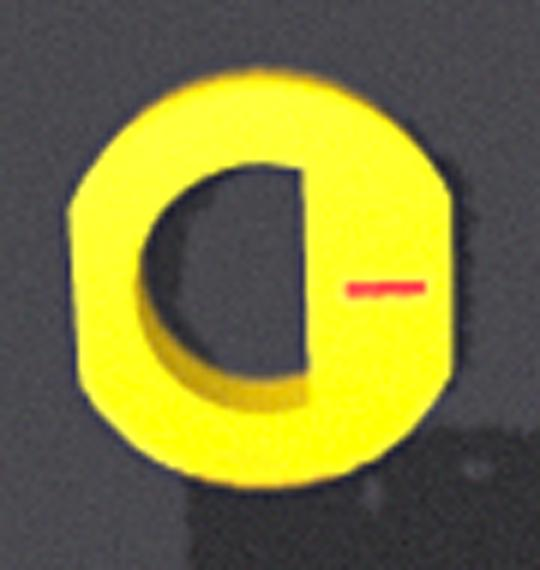

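```bash
python3 -c "
from h import *
go(.5693,.2891,.022,-31.7)"
```

```text
t 2.45 pos [0.5613 0.273  0.1714] yang -33.09 tilt [ 7.e-04  1.e-04 -1.e+00] op 0.0854 F [-0.1 -0.8  0.3] q [ 0.33  0.11  1.69 -0.    1.35  0.91]
MOVE [ 1.78 -0.21 14.94] tw -1.39
```

Request:
move_arm:
  increments:
    - [1.8,-0.2,3,-1.4,8.54]
    - [1.8,-0.2,8,-1.4,8.54]
    - [1.8,-0.2,10,-1.4,8.54]
    - [1.8,-0.2,10,-1.4,8.54]
    - [1.8,-0.2,10,-1.4,8.54]

```text
t: 3.08
tool_pos: [0.5709, 0.2905, 0.0731]
tool_rot: [2.742, 1.532, 0.005]
contact_force: [0.8, -0.3, 0.8]
opening: 0.0856
```

```bash
python3 -c "
from h import *
go(.5693,.2891,.022,-31.7); shot('wrist','w2')"
```

```text
t 3.08 pos [0.5709 0.2905 0.0731] yang -31.63 tilt [ 0.0033  0.0012 -1.    ] op 0.0856 F [ 0.8 -0.3  0.8] q [ 0.35  0.25  1.7  -0.    1.19  0.91]
MOVE [-0.22 -0.07  5.11] tw 0.07
```

View pics/w2.png

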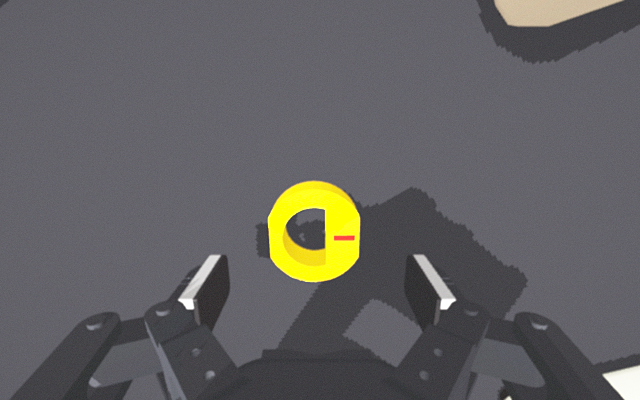

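The collar sits centred between the jaws (collar 269–360, jaws 228–406) with the flat vertical. Descending.

Request:
move_arm:
  increments:
    - [-0.1,0,2.5,0,8.54]
    - [-0.1,0,4.5,0,8.54]
    - [-0.1,0,5.1,0,8.54]
    - [-0.1,0,5.1,0,8.54]
    - [-0.1,0,5.1,0,8.54]

```text
t: 3.75
tool_pos: [0.5696, 0.2898, 0.0208]
tool_rot: [2.742, 1.533, 0.002]
contact_force: [-0.2, 0.2, -0.2]
opening: 0.0855
```

```bash
python3 -c "
from h import *
go(.5693,.2891,.022,-31.7)"
```

```text
t 3.75 pos [0.5696 0.2898 0.0208] yang -31.6 tilt [ 1.5e-03  6.0e-04 -1.0e+00] op 0.0855 F [-0.2  0.2 -0.2] q [0.35 0.32 1.72 0.   1.1  0.91]
MOVE [-0.08  0.01 -0.12] tw 0.1
```

Request:
move_arm:
  increments:
    - [0,0,-0.1,0,5]
    - [0,0,-0.1,0,5]
    - [0,0,-0.1,0,5]
    - [0,0,-0.1,0,5]
    - [0,0,-0.1,0,5]
  newtons: 40

```text
t: 4.38
tool_pos: [0.5701, 0.2898, 0.0221]
tool_rot: [2.742, 1.532, 0.004]
contact_force: [1.0, -0.7, 6.1]
opening: 0.0552
```

Request:
move_arm:
  increments:
    - [0,0,0,0,5]
    - [0,0,0,0,5]
    - [0,0,0,0,5]

```text
t: 4.75
tool_pos: [0.5701, 0.2898, 0.0221]
tool_rot: [2.742, 1.532, 0.004]
contact_force: [1.0, -1.1, 5.5]
opening: 0.0553
```

```bash
python3 -c "
from h import *
go(.5693,.2891,.022,-31.7)"
```

```text
t 4.75 pos [0.5701 0.2898 0.0221] yang -31.61 tilt [ 2.4e-03  7.0e-04 -1.0e+00] op 0.0553 F [ 1.  -1.1  5.5] q [ 0.35  0.32  1.72 -0.    1.1   0.91]
MOVE [-0.1  -0.03  0.01] tw 0.09
```

```bash
python3 -c "
from h import *
d=load('top0');p=ray(d,324.4,115.9,.1);print(p)
a=np.radians(76.6);p=p[:2]-.06*np.array([np.cos(a),np.sin(a)]);print(p)
go(*p,.25,-13.4)"
```

```text
[0.64988573 0.00878218 0.1       ]
[ 0.63598086 -0.04958437]
t 4.75 pos [0.5701 0.2898 0.0221] yang -31.61 tilt [ 2.4e-03  7.0e-04 -1.0e+00] op 0.0553 F [ 1.  -1.1  5.5] q [ 0.35  0.32  1.72 -0.    1.1   0.91]
MOVE [-25.41  23.44 -22.8 ] tw -18.21
```

Request:
move_arm:
  increments:
    - [0,0,-5,0,5]
    - [0,0,-11,0,5]
    - [0,0,-17,0,5]
    - [0,0,-22,0,5]
    - [0,0,-22,0,5]

```text
t: 5.38
tool_pos: [0.571, 0.2905, 0.2468]
tool_rot: [2.741, 1.532, 0.015]
contact_force: [0.4, 0.3, -0.0]
opening: 0.0551
```

```bash
python3 -c "
from h import *
d=load('top0');p=ray(d,324.4,115.9,.1);print(p)
a=np.radians(76.6);p=p[:2]-.06*np.array([np.cos(a),np.sin(a)]);print(p)
go(*p,.25,-13.4)"
```

```text
[0.64988573 0.00878218 0.1       ]
[ 0.63598086 -0.04958437]
t 5.38 pos [0.571  0.2905 0.2468] yang -31.6 tilt [ 0.0089  0.0035 -1.    ] op 0.0551 F [ 0.4  0.3 -0. ] q [0.35 0.08 1.58 0.   1.47 0.91]
MOVE [-25.56  23.35  -0.38] tw -18.2
```

Request:
move_arm:
  increments:
    - [-25.5,23.3,0,-18.2,5]
    - [-25.5,23.3,0,-18.2,5]
    - [-25.5,23.3,0,-18.2,5]
    - [-25.5,23.3,0,-18.2,5]
    - [-25.5,23.3,0,-18.2,5]

```text
t: 6.0
tool_pos: [0.6261, -0.0166, 0.2382]
tool_rot: [-2.463, -1.945, 0.004]
contact_force: [0.7, 0.2, -0.1]
opening: 0.0557
```

```bash
python3 -c "
from h import *
go(.636,-.0496,.25,-13.4)"
```

```text
t 6.0 pos [ 0.6261 -0.0166  0.2382] yang -13.4 tilt [-3.7e-03  9.0e-04 -1.0e+00] op 0.0557 F [ 0.7  0.2 -0.1] q [-0.15  0.06  1.62  0.    1.46  0.09]
MOVE [-2.98  1.72 -1.19] tw 0.0
```

Request:
move_arm:
  increments:
    - [-2,1,0,0,5]
    - [-2,1,0,0,5]
    - [-2,1,0,0,5]

```text
t: 6.38
tool_pos: [0.6317, -0.0353, 0.2397]
tool_rot: [-2.463, -1.947, 0.001]
contact_force: [0.1, 1.4, -1.0]
opening: 0.0553
```

```bash
python3 -c "
from h import *
go(.636,-.0496,.25,-13.4); shot('wrist','w3')"
```

```text
t 6.38 pos [ 0.6317 -0.0353  0.2397] yang -13.33 tilt [-0.0018  0.001  -1.    ] op 0.0553 F [ 0.1  1.4 -1. ] q [-0.17  0.08  1.6   0.    1.46  0.06]
MOVE [-1.29  0.75 -1.03] tw 0.07
```

View pics/w3.png

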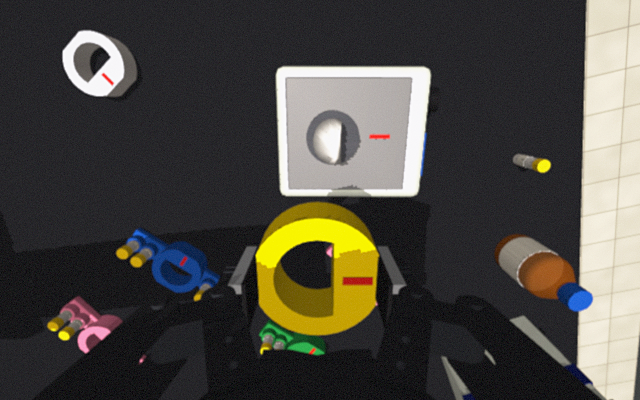

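Run:
```python
from h import *
d=load('w3'); im=d['image']
x,y,w,h=270,60,170,145
z=cv2.resize(im[y:y+h,x:x+w,::-1],None,fx=4,fy=4,interpolation=cv2.INTER_CUBIC); 
g=cv2.cvtColor(np.ascontiguousarray(im),cv2.COLOR_RGB2GRAY)
print(g[137,300:372])
roi=(360,125,40,25); print('red',linedir(d,red(d,roi),.06),blobs(red(d,roi)))
m=cv2.inRange(g,60,150); k=np.zeros_like(m);k[105:170,303:365]=255;
# dark boss mask
m=cv2.inRange(g,0,130)&k;cv2.imwrite('pics/zm.png',cv2.resize(m[100:175,295:370],None,fx=6,fy=6)); cv2.imwrite('pics/z.png',z)
```

```text
[183 183 179 182 183 178 137 109 106 108 105 105 108 124 150 162 172 180
 197 219 234 241 246 248 248 247 248 248 248 248 247 248 248 248 247 247
 248 249 252 252 180  83  67  64  63  72  96 102 105 106 105 106 101 103
 103 100 100 100  99 120 167 182 177 178 179 179 177 180 174 142 120 111]
red (array([ 0.70367596, -0.00331014]), np.float64(166.48173649594628), 103) [((np.float64(379.19), np.float64(136.0)), 103)]
```

View pics/z.png

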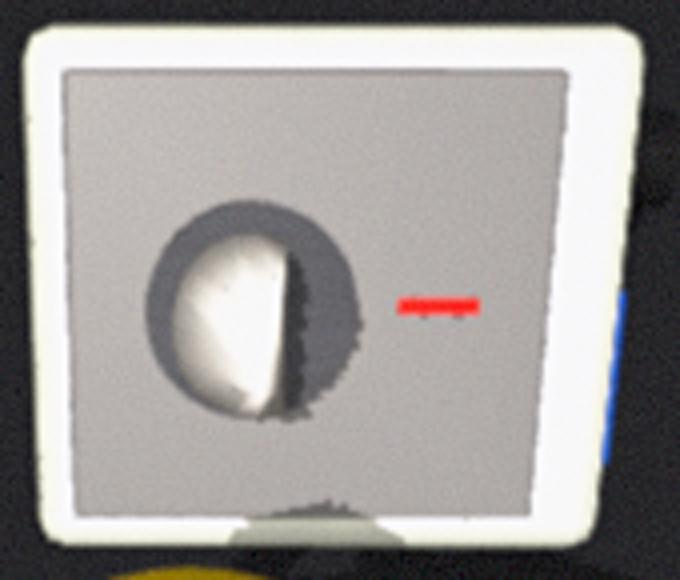

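View pics/zm.png

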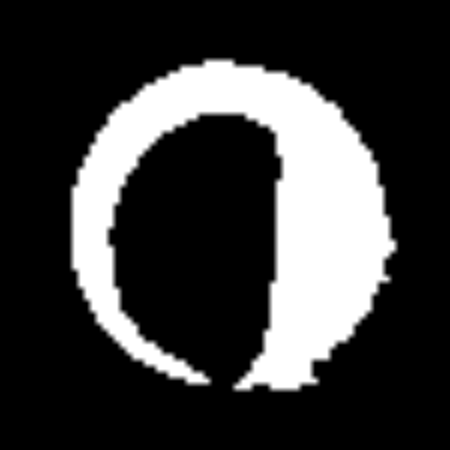

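Run:
```python
from h import *
from scipy.optimize import least_squares
d=load('w3'); g=cv2.cvtColor(np.ascontiguousarray(d['image']),cv2.COLOR_RGB2GRAY)
# subpixel radial edges around (331.5,137): scan outward to brightness 145
c0=np.array([331.5,137.]);pts=[]
for a in range(0,360,5):
    u=np.array([np.cos(np.radians(a)),np.sin(np.radians(a))]); r=np.arange(20,34,.25)
    s=cv2.remap(g,np.float32(c0[0]+r*u[0])[None],np.float32(c0[1]+r*u[1])[None],cv2.INTER_LINEAR)[0].astype(float)
    i=np.where((s[:-1]<143)&(s[1:]>=143))[0]
    if len(i): pts.append((a,r[i[-1]],*(c0+u*r[i[-1]])))
pts=np.array(pts); print(np.round(pts[::2,:2],1).tolist())
def fit(sel,z):
    P=np.array([ray(d,u,v,z)[:2] for a,r,u,v in pts if sel(a)])
    f=least_squares(lambda c:np.hypot(*(P-c[:2]).T)-.025,P.mean(0),loss='soft_l1',f_scale=.0005); f2=least_squares(lambda c:np.hypot(*(P-c[:2]).T)-c[2],[*P.mean(0),.025],loss='soft_l1',f_scale=.0005)
    print(f.x,np.std(f.fun),f2.x)
fit(lambda a:160<=a<=300,.0605); fit(lambda a:a<=10 or a>=310,.078);fit(lambda a:a>=150 or a<=10,.069)
# post vertical flat edge at seat etc
rc=np.array([.70368,-.00331]);an=np.radians(-13.5);n=np.array([np.cos(an),np.sin(an)]);print('red line: point - s*n', rc-.045*n,rc-.05*n,rc-.055*n)
```

```text
[[0.0, 27.8], [10.0, 29.0], [20.0, 29.0], [30.0, 28.5], [40.0, 28.5], [50.0, 28.2], [60.0, 31.0], [70.0, 30.0], [80.0, 27.8], [90.0, 27.0], [100.0, 26.8], [110.0, 26.8], [120.0, 26.5], [130.0, 26.2], [140.0, 26.2], [150.0, 26.0], [160.0, 25.8], [170.0, 25.5], [180.0, 25.5], [190.0, 25.5], [200.0, 25.2], [210.0, 25.5], [220.0, 26.0], [230.0, 26.2], [240.0, 26.8], [250.0, 26.8], [260.0, 27.0], [270.0, 27.2], [280.0, 27.2], [290.0, 27.2], [300.0, 27.2], [310.0, 27.5], [320.0, 27.5], [330.0, 27.5], [340.0, 27.5], [350.0, 27.2]]
[0.65752798 0.00746025] 0.00026424677607997306 [0.65792325 0.0066001  0.02577433]
[0.65772698 0.00687605] 0.0003722431992567705 [0.64977897 0.00512042 0.03285934]
[0.65792367 0.00758166] 0.0005067260899860469 [0.65795115 0.00688737 0.02555739]
red line: point - s*n [0.65992335 0.00719504] [0.6550615  0.00836227] [0.65019965 0.0095295 ]
```

Run:
```python
from h import *
d=load('w3'); h=hsv(d); o=sensors.get_obs()
m=mask(d,(18,120,60),(35,255,255),(230,190,170,160))|red(d,(330,260,50,30))
z=cv2.resize(d['image'][190:345,230:400,::-1],None,fx=4,fy=4,interpolation=cv2.INTER_CUBIC);cv2.imwrite('pics/z.png',z)
p=np.array([.6317,-.0353]);a=np.radians(-13.35);Y=np.array([np.cos(a),np.sin(a)]);X=np.array([-Y[1],Y[0]])
L=[];Rr=[]
for v in range(255,300,3):
    c=np.where(m[v]>0)[0]; 
    l=ray(d,c[0]-.5,v,.2416)[:2]-p; r=ray(d,c[-1]+.5,v,.2416)[:2]-p; L.append((l@X,l@Y));Rr.append((r@X,r@Y))
L=np.array(L);Rr=np.array(Rr);print(np.round(L*1e3,1).tolist(),np.round(Rr*1e3,1).tolist())
b=np.where(m[:,316]>0)[0];print(b[0],b[-1],(ray(d,316,b[-1]+.5,.2416)[:2]-p)@X)
print(linedir(d,red(d,(330,260,60,40)),.2416))
```

```text
[[11.8, -27.4], [10.3, -27.5], [8.8, -27.6], [7.2, -27.3], [5.7, -27.4], [4.1, -27.4], [2.5, -27.5], [1.0, -27.2], [-0.6, -27.3], [-2.3, -27.4], [-3.9, -27.5], [-5.5, -27.6], [-7.1, -27.2], [-8.8, -27.3], [-10.5, -27.4]] [[11.9, 29.4], [10.4, 29.1], [8.8, 29.2], [7.3, 28.8], [5.7, 28.9], [4.2, 29.0], [2.6, 29.1], [1.0, 29.2], [-0.6, 28.8], [-2.2, 28.9], [-3.8, 29.0], [-5.4, 29.1], [-7.1, 29.2], [-8.7, 28.8], [-10.4, 28.9]]
201 335 -0.03281976772085147
(array([ 0.65067806, -0.0414734 ]), np.float64(166.37517737362424), 207)
```

View pics/z.png

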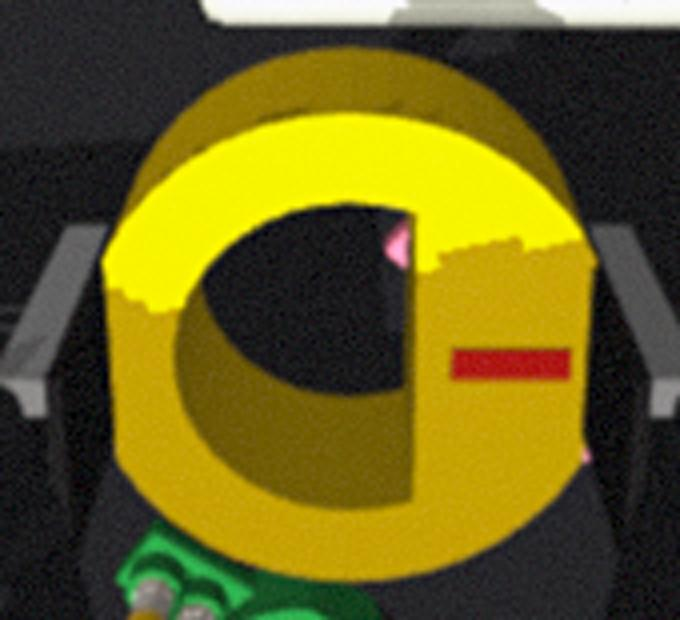

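```bash
python3 -c "
from h import *
go(.6573,.0091,.17,-13.35)"
```

```text
t 6.42 pos [ 0.6318 -0.0351  0.24  ] yang -13.3 tilt [-1.3e-03  8.0e-04 -1.0e+00] op 0.0552 F [-0.1  0.6  0.3] q [-0.17  0.08  1.6   0.    1.46  0.06]
MOVE [4.88 1.48 7.  ] tw 0.05
```

Request:
move_arm:
  increments:
    - [2.5,0.8,2,0,5]
    - [4.9,1.5,5,0,5]
    - [4.9,1.5,7,0,5]
    - [4.9,1.5,7,0,5]
    - [4.9,1.5,7,0,5]

```text
t: 7.05
tool_pos: [0.6585, 0.0073, 0.1719]
tool_rot: [2.465, 1.946, 0.002]
contact_force: [0.4, -0.2, 0.1]
opening: 0.0551
```

```bash
python3 -c "
from h import *
go(.6573,.0091,.11,-13.35);shot('wrist','w4');shot('scene','s4')
a=cv2.imread('pics/w4.png')[100:400,170:470];b=cv2.imread('pics/s4.png')[160:310,190:340]
cv2.imwrite('pics/z.png',np.hstack([cv2.resize(x,(400,400)) for x in(a,b)]))"
```

```text
t 7.05 pos [0.6585 0.0073 0.1719] yang -13.4 tilt [ 1.5e-03 -3.0e-04 -1.0e+00] op 0.0551 F [ 0.4 -0.2  0.1] q [-0.1   0.18  1.6  -0.    1.36  0.13]
MOVE [ 0.15 -0.16  6.19] tw -0.05
```

View pics/z.png

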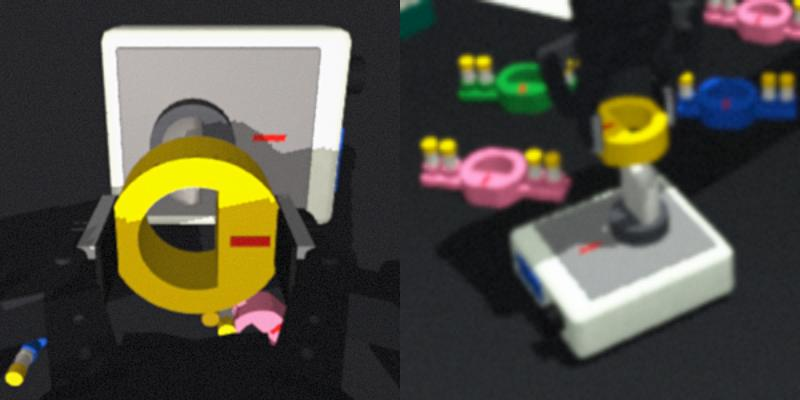

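Both views show the collar above the post, red lines parallel. Lowering in steps while watching the force.

Request:
move_arm:
  increments:
    - [0.15,-0.15,0.5,0,5]
    - [0.15,-0.15,1.5,0,5]
    - [0.15,-0.15,2.5,0,5]
    - [0.15,-0.15,3.0,0,5]
    - [0.15,-0.15,3.3,0,5]

```text
t: 7.78
tool_pos: [0.6568, 0.0093, 0.137]
tool_rot: [-2.465, -1.947, 0.001]
contact_force: [-0.2, -0.3, -0.6]
opening: 0.0556
```

```bash
python3 -c "
from h import *
go(.6573,.0091,.1,-13.35);print(sensors.get_obs()['wrist_torque'])"
```

```text
t 7.78 pos [0.6568 0.0093 0.137 ] yang -13.4 tilt [-9.e-04  1.e-04 -1.e+00] op 0.0556 F [-0.2 -0.3 -0.6] q [-0.1   0.21  1.63 -0.    1.3   0.13]
MOVE [-0.01  0.06  3.7 ] tw -0.05
[-0.04342832  0.0519117  -0.04413807]
```

Request:
move_arm:
  increments:
    - [0,0.05,0.7,0,5]
    - [0,0.05,1.5,0,5]
    - [0,0.05,2.3,0,5]
    - [0,0.05,3.0,0,5]
    - [0,0.05,3.5,0,5]

```text
t: 8.4
tool_pos: [0.6573, 0.0092, 0.1021]
tool_rot: [-2.465, -1.947, 0.001]
contact_force: [-0.7, 0.4, -0.4]
opening: 0.0558
```

Request:
move_arm:
  increments:
    - [0,0,0.1,0,5]
    - [0,0,0.1,0,5]

```text
t: 8.65
tool_pos: [0.6576, 0.0092, 0.1019]
tool_rot: [2.465, 1.947, 0.0]
contact_force: [-0.0, -0.0, -0.5]
opening: 0.0553
```

```bash
python3 -c "
from h import *
go(.6573,.0091,.1,-13.35)"
```

```text
t 8.65 pos [0.6576 0.0092 0.1019] yang -13.4 tilt [ 2.e-04 -0.e+00 -1.e+00] op 0.0553 F [-0.  -0.  -0.5] q [-0.1   0.25  1.65 -0.    1.24  0.13]
MOVE [-0.01 -0.03  0.19] tw -0.05
```

Request:
move_arm:
  increments:
    - [0,0,0.1,0,5]
    - [0,0,0.2,0,5]
    - [0,0,0.2,0,5]
    - [0,0,0.2,0,5]

```text
t: 9.15
tool_pos: [0.6578, 0.0092, 0.1002]
tool_rot: [2.465, 1.947, 0.001]
contact_force: [0.6, -0.2, 1.4]
opening: 0.0556
```

```bash
python3 -c "
from h import *
go(.6573,.0091,.1,-13.35)"
```

```text
t 9.15 pos [0.6578 0.0092 0.1002] yang -13.4 tilt [ 6.e-04 -0.e+00 -1.e+00] op 0.0556 F [ 0.6 -0.2  1.4] q [-0.1   0.25  1.65  0.    1.24  0.13]
MOVE [-0.02 -0.04  0.02] tw -0.05
```

Request:
move_arm:
  increments:
    - [0,0,0.1,0,5]
    - [0,0,0.1,0,5]
    - [0,0,0.1,0,5]

```text
t: 9.52
tool_pos: [0.6578, 0.0091, 0.1001]
tool_rot: [2.465, 1.947, 0.0]
contact_force: [-2.3, -0.5, 6.1]
opening: 0.0551
```

Request:
move_arm:
  increments:
    - [0,0,0,0,8.54]
    - [0,0,0,0,8.54]
    - [0,0,0,0,8.54]
    - [0,0,0,0,8.54]

```text
t: 10.02
tool_pos: [0.6574, 0.0092, 0.0985]
tool_rot: [-2.465, -1.947, 0.0]
contact_force: [-0.3, 0.1, -0.3]
opening: 0.0852
```

Request:
move_arm:
  increments:
    - [0,0,-3,0,8.54]
    - [0,0,-8,0,8.54]
    - [0,0,-14,0,8.54]
    - [0,0,-14,0,8.54]
    - [0,0,-14,0,8.54]

```text
t: 10.65
tool_pos: [0.6575, 0.0092, 0.2389]
tool_rot: [2.465, 1.947, 0.0]
contact_force: [-0.2, 0.2, 0.1]
opening: 0.0852
```

```bash
python3 -c "
from h import *
go(.4325,-.1187,.2,-13.35);shot('wrist','w5');shot('scene','s5')
a=cv2.imread('pics/w5.png')[100:400,170:470];b=cv2.imread('pics/s5.png')[190:310,210:330]
cv2.imwrite('pics/z.png',np.hstack([cv2.resize(x,(400,400)) for x in(a,b)]))"
```

```text
t 10.65 pos [0.6575 0.0092 0.2389] yang -13.4 tilt [ 4.e-04 -0.e+00 -1.e+00] op 0.0852 F [-0.2  0.2  0.1] q [-0.1   0.13  1.54  0.    1.47  0.13]
MOVE [-17.66 -18.93   3.88] tw -0.05
```

View pics/z.png

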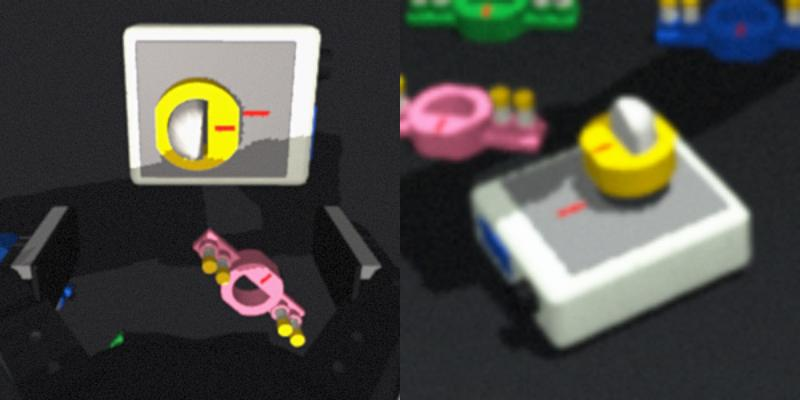

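Collar sits down around the post with its red line parallel to the mixer's (force rose at z=0.100 as expected). Now to the blue holder.

```bash
python3 -c "
from h import *
go(.451,-.14,.19,40)"
```

```text
t 10.75 pos [0.6566 0.0093 0.2365] yang -13.4 tilt [-3.5e-03  3.0e-04 -1.0e+00] op 0.0853 F [-0.1  1.  -0.3] q [-0.1   0.14  1.54 -0.    1.47  0.13]
MOVE [-19.28 -16.52   4.72] tw -53.4
```

Request:
move_arm:
  increments:
    - [-19.3,-16.5,0,-53.4,8.54]
    - [-19.3,-16.5,2,-53.4,8.54]
    - [-19.3,-16.5,4,-53.4,8.54]
    - [-19.3,-16.5,4.7,-53.4,8.54]
    - [-19.3,-16.5,4.7,-53.4,8.54]

```text
t: 11.38
tool_pos: [0.4483, -0.1407, 0.1876]
tool_rot: [-1.328, -2.839, 0.0]
contact_force: [-0.3, -0.4, -0.0]
opening: 0.0855
```

Request:
move_arm:
  increments:
    - [0,0,0,0,8.54]
    - [0,0,0,0,8.54]
    - [0,0,0,0,8.54]

```text
t: 11.75
tool_pos: [0.4531, -0.1399, 0.192]
tool_rot: [1.336, 2.843, 0.0]
contact_force: [0.0, 0.1, -0.5]
opening: 0.0854
```

```bash
python3 -c "
from h import *
go(.451,-.14,.19,40);shot('wrist','w6')"
```

```text
t 11.75 pos [ 0.4531 -0.1399  0.192 ] yang 39.66 tilt [ 3.e-04 -0.e+00 -1.e+00] op 0.0854 F [ 0.   0.1 -0.5] q [-0.46 -0.28  2.01  0.    1.41 -1.15]
MOVE [ 0.13 -0.16  0.2 ] tw -0.34
```

View pics/w6.png

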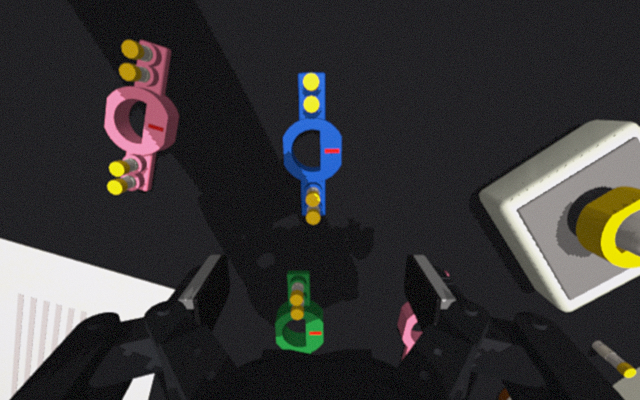

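Blue holder hub is at about (312,150), red line to the right, arms vertical: nearly aligned with the jaws. The green holder at (300,325) is well apart.

Run:
```python
from h import *
d=load('w6'); roi=(270,60,85,170)
m=mask(d,(100,100,40),(125,255,255),roi)|red(d,roi)
cv2.imwrite('pics/z.png',np.hstack([cv2.resize(d['image'][60:230,260:360,::-1],None,fx=3.5,fy=3.5),cv2.cvtColor(cv2.resize(m[60:230,260:360],None,fx=3.5,fy=3.5),cv2.COLOR_GRAY2BGR)]))
print('red',linedir(d,red(d,roi),.024))
a=np.radians(39.66);Y=np.array([np.cos(a),np.sin(a)]);X=np.array([-Y[1],Y[0]]);p=np.array([.4531,-.1399])
for v in range(120,184,4):
    c=np.where(m[v]>0)[0]
    if len(c): 
        l=ray(d,c[0]-.5,v,.024)[:2]-p;r=ray(d,c[-1]+.5,v,.024)[:2]-p; print(v,c[0],c[-1],np.round(1e3*np.array([l@X,l@Y,r@Y,(l+r)@Y/2]),1))
b=blobs(mask(d,(20,80,60),(38,255,255),roi),8);print(b)
for x in b: q=ray(d,*x[0],.046)[:2]-p;print(np.round(1e3*np.array([q@X,q@Y]),1))
```

```text
red (array([ 0.44291361, -0.10398087]), np.float64(-140.3966517403919), 56)
120 297 327 [ 62.7 -18.2  10.9  -3.7]
124 292 333 [ 59.1 -23.   16.6  -3.2]
128 287 337 [ 55.4 -27.9  20.4  -3.7]
132 284 340 [ 51.7 -30.8  23.4  -3.7]
136 282 342 [ 47.9 -32.8  25.4  -3.7]
140 282 342 [ 44.2 -33.   25.5  -3.8]
144 282 342 [ 40.4 -33.1  25.6  -3.8]
148 282 342 [ 36.5 -33.2  25.7  -3.8]
152 283 342 [ 32.7 -32.4  25.8  -3.3]
156 283 342 [ 28.8 -32.5  25.9  -3.3]
160 283 341 [ 24.9 -32.7  25.   -3.8]
164 283 341 [ 20.9 -32.8  25.1  -3.9]
168 285 339 [ 17.  -31.   23.2  -3.9]
172 289 336 [ 12.9 -27.1  20.3  -3.4]
176 293 332 [  8.9 -23.3  16.5  -3.4]
180 300 326 [  4.8 -16.4  10.5  -2.9]
[((np.float64(310.62), np.float64(81.6)), 221), ((np.float64(311.02), np.float64(103.98)), 209), ((np.float64(312.65), np.float64(207.98)), 386)]
[94.9 -4.4]
[77.  -4.1]
[-17.1  -3.1]
```

View pics/z.png

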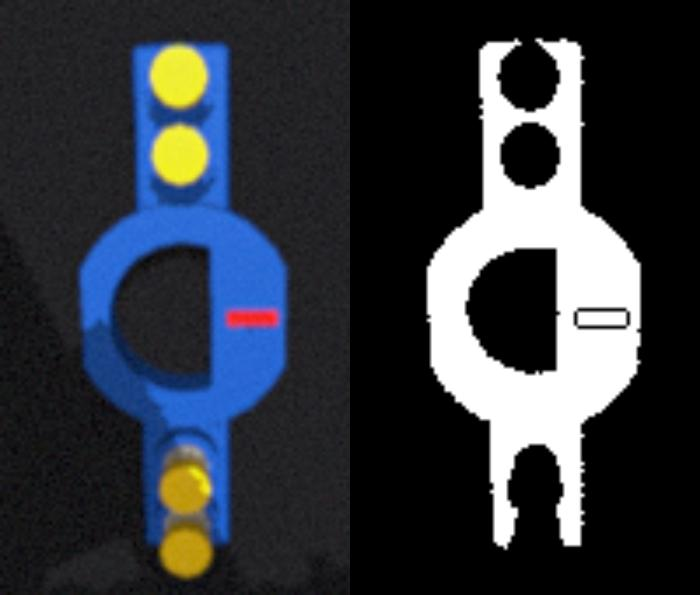

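```bash
python3 -c "
from h import *
go(.4281,-.1161,.022,40.2)"
```

```text
t 11.8 pos [ 0.453  -0.14    0.1921] yang 39.68 tilt [ 4.e-04 -1.e-04 -1.e+00] op 0.0854 F [ 0.  -0.2 -0.3] q [-0.46 -0.28  2.01  0.    1.41 -1.15]
MOVE [ 3.43 -0.4  17.01] tw -0.52
```

Request:
move_arm:
  increments:
    - [3.4,-0.4,2,-0.5,8.54]
    - [3.4,-0.4,7,-0.5,8.54]
    - [3.4,-0.4,12,-0.5,8.54]
    - [3.4,-0.4,12,-0.5,8.54]
    - [3.4,-0.4,12,-0.5,8.54]

```text
t: 12.42
tool_pos: [0.4289, -0.1171, 0.0736]
tool_rot: [1.322, 2.847, 0.0]
contact_force: [-0.0, 0.1, 1.0]
opening: 0.0853
```

```bash
python3 -c "
from h import *
go(.4281,-.1161,.022,40.2);shot('wrist','w7')"
```

```text
t 12.43 pos [ 0.4289 -0.1171  0.0736] yang 40.19 tilt [ 0.0022 -0.001  -1.    ] op 0.0853 F [-0.   0.1  1. ] q [-0.43 -0.22  2.17  0.    1.18 -1.14]
MOVE [ 0.14 -0.    5.16] tw -0.01
```

View pics/w7.png

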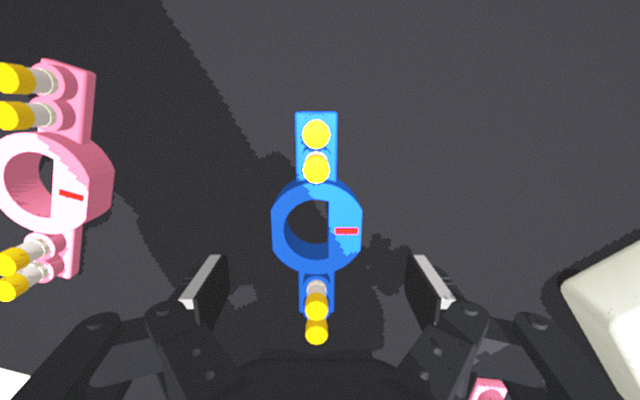

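Blue hub (271–362) is centred between the jaws. Descend and grip.

Request:
move_arm:
  increments:
    - [0.1,0,2.5,0,8.54]
    - [0.1,0,4.5,0,8.54]
    - [0.1,0,5.0,0,8.54]
    - [0.1,0,5.0,0,8.54]
    - [0.1,0,5.0,0,8.54]

```text
t: 13.1
tool_pos: [0.4281, -0.1165, 0.0234]
tool_rot: [1.322, 2.847, -0.0]
contact_force: [0.3, -0.7, 0.5]
opening: 0.0853
```

```bash
python3 -c "
from h import *
go(.4281,-.1161,.022,40.2)"
```

```text
t 13.1 pos [ 0.4281 -0.1165  0.0234] yang 40.18 tilt [ 0.0026 -0.0012 -1.    ] op 0.0853 F [ 0.3 -0.7  0.5] q [-0.43 -0.13  2.19 -0.    1.07 -1.13]
MOVE [0.03 0.03 0.14] tw -0.02
```

Request:
move_arm:
  increments:
    - [0,0,0.1,0,5]
    - [0,0,0.1,0,5]
    - [0,0,0.1,0,5]
    - [0,0,0.1,0,5]
    - [0,0,0.1,0,5]
  newtons: 50

```text
t: 13.72
tool_pos: [0.4276, -0.1161, 0.0217]
tool_rot: [1.323, 2.848, 0.001]
contact_force: [-0.6, 1.3, 6.0]
opening: 0.0548
```

Request:
move_arm:
  increments:
    - [0,0,0,0,5]
    - [0,0,0,0,5]
    - [0,0,0,0,5]

```text
t: 14.1
tool_pos: [0.4276, -0.1161, 0.0217]
tool_rot: [1.323, 2.848, 0.001]
contact_force: [-0.3, 1.8, 6.3]
opening: 0.055
```

```bash
python3 -c "
from h import *
go(.4281,-.1161,.022,40.2)"
```

```text
t 14.1 pos [ 0.4276 -0.1161  0.0217] yang 40.17 tilt [ 1.3e-03 -2.0e-04 -1.0e+00] op 0.055 F [-0.3  1.8  6.3] q [-0.43 -0.12  2.2   0.    1.07 -1.13]
MOVE [-0.03  0.04 -0.03] tw -0.03
```

Request:
move_arm:
  increments:
    - [0,0,-5,0,5]
    - [0,0,-11,0,5]
    - [0,0,-17,0,5]
    - [0,0,-22,0,5]
    - [0,0,-22,0,5]

```text
t: 14.72
tool_pos: [0.4289, -0.117, 0.2459]
tool_rot: [1.319, 2.841, -0.0]
contact_force: [0.2, -0.5, -2.4]
opening: 0.0553
```

```bash
python3 -c "
from h import *
go(.636,-.0496,.25,-13.4)"
```

```text
t 14.72 pos [ 0.4289 -0.117   0.2459] yang 40.18 tilt [ 0.0086 -0.0042 -1.    ] op 0.0553 F [ 0.2 -0.5 -2.4] q [-0.43 -0.41  2.02 -0.    1.52 -1.14]
MOVE [-8.22 20.17 -0.26] tw 53.58
```

Request:
move_arm:
  increments:
    - [-8.2,20,0,53.6,5]
    - [-8.2,20,0,53.6,5]
    - [-8.2,20,0,53.6,5]
    - [-8.2,20,0,53.6,5]
    - [-8.2,20,0,53.6,5]

```text
t: 15.35
tool_pos: [0.633, -0.0485, 0.237]
tool_rot: [-2.467, -1.939, 0.005]
contact_force: [-0.5, 0.1, -1.6]
opening: 0.0547
```

Request:
move_arm:
  increments:
    - [0,0,0,0,5]
    - [0,0,0,0,5]
    - [0,0,0,0,5]

```text
t: 15.72
tool_pos: [0.6321, -0.0498, 0.2404]
tool_rot: [-2.465, -1.948, 0.0]
contact_force: [-0.5, 0.0, -2.0]
opening: 0.055
```

```bash
python3 -c "
from h import *
go(.636,-.0496,.25,-13.4);shot('wrist','w8')"
```

```text
t 15.72 pos [ 0.6321 -0.0498  0.2404] yang -13.37 tilt [-5.e-04  1.e-04 -1.e+00] op 0.055 F [-0.5  0.  -2. ] q [-0.2   0.08  1.6   0.    1.46  0.04]
MOVE [ 0.11  0.38 -0.96] tw 0.03
```

View pics/w8.png

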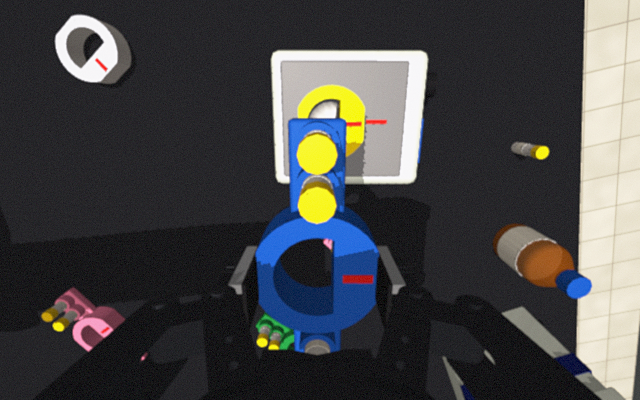

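The holder is held square, red line right at (358,279), in line with that of the mixer and the collar. I'll measure its offset in the grip.

Run:
```python
from h import *
d=load('w8'); p=np.array([.6321,-.0498]);a=np.radians(-13.37);Y=np.array([np.cos(a),np.sin(a)]);X=np.array([-Y[1],Y[0]])
r=linedir(d,red(d,(335,265,50,28)),.2404-.0217+.024); print(r,(r[0]-p)@X,(r[0]-p)@Y)
m=mask(d,(100,80,30),(125,255,255),(230,190,170,150))|red(d,(335,265,50,28))
for v in (260,275,290):
    c=np.where(m[v]>0)[0]; print(c[0],c[-1],[(ray(d,u,v,.2427)[:2]-p)@Y for u in(c[0]-.5,c[-1]+.5)])
n=linedir(d,red(d,(362,110,30,25)),.061);print('mixer red',n)
n=linedir(d,red(d,(340,112,24,20)),.102);print('collar red',n)
d=load('w3');r=linedir(d,red(d,(330,260,60,40)),.2416)[0]-np.array([.6317,-.0353]);print(r@X,r@Y)
go(.6573,.0091,.2,-13.35)
```

```text
(array([ 0.65141369, -0.05442405]), np.float64(166.40543147850673), 238) -3.265911927565416e-05 0.019859491021465933
255 378 [np.float64(-0.027517926775730735), np.float64(0.02904422278761478)]
256 377 [np.float64(-0.027532329817501512), np.float64(0.029060909789322097)]
258 376 [np.float64(-0.02707537688835285), np.float64(0.029078172307682212)]
mixer red (array([ 0.70339478, -0.0033504 ]), np.float64(166.16844045718096), 86)
collar red (array([0.67758621, 0.00317407]), np.float64(165.97768561617494), 55)
-0.0016176234913431427 0.019891232111386898
t 15.78 pos [ 0.6322 -0.0498  0.2407] yang -13.38 tilt [-1.e-04  0.e+00 -1.e+00] op 0.0552 F [-0.3  0.1 -1.4] q [-0.2   0.08  1.6  -0.    1.46  0.04]
MOVE [6.31 1.08 4.07] tw -0.03
```

```bash
python3 -c "
from h import *
go(.6569,.0076,.17,-13.45)"
```

```text
t 15.78 pos [ 0.6322 -0.0498  0.2407] yang -13.38 tilt [-1.e-04  0.e+00 -1.e+00] op 0.0552 F [-0.3  0.1 -1.4] q [-0.2   0.08  1.6  -0.    1.46  0.04]
MOVE [6.15 1.08 7.07] tw 0.07
```

Request:
move_arm:
  increments:
    - [3,0.5,1,0.1,5]
    - [6.1,1.1,4,0.1,5]
    - [6.1,1.1,7,0.1,5]
    - [6.1,1.1,7,0.1,5]
    - [6.1,1.1,7,0.1,5]

```text
t: 16.4
tool_pos: [0.658, 0.0068, 0.1723]
tool_rot: [2.467, 1.943, 0.002]
contact_force: [-0.1, -0.1, -1.4]
opening: 0.0548
```

```bash
python3 -c "
from h import *
go(.6569,.0076,.135,-13.45)
shot('scene','s9')
b=cv2.imread('pics/s9.png')[160:310,190:390]
cv2.imwrite('pics/z.png',cv2.resize(b,(800,600)))"
```

```text
t 16.4 pos [0.658  0.0068 0.1723] yang -13.53 tilt [ 1.9e-03 -2.0e-04 -1.0e+00] op 0.0548 F [-0.1 -0.1 -1.4] q [-0.1   0.18  1.6  -0.    1.36  0.13]
MOVE [ 0.05 -0.13  3.73] tw -0.08
```

View pics/z.png

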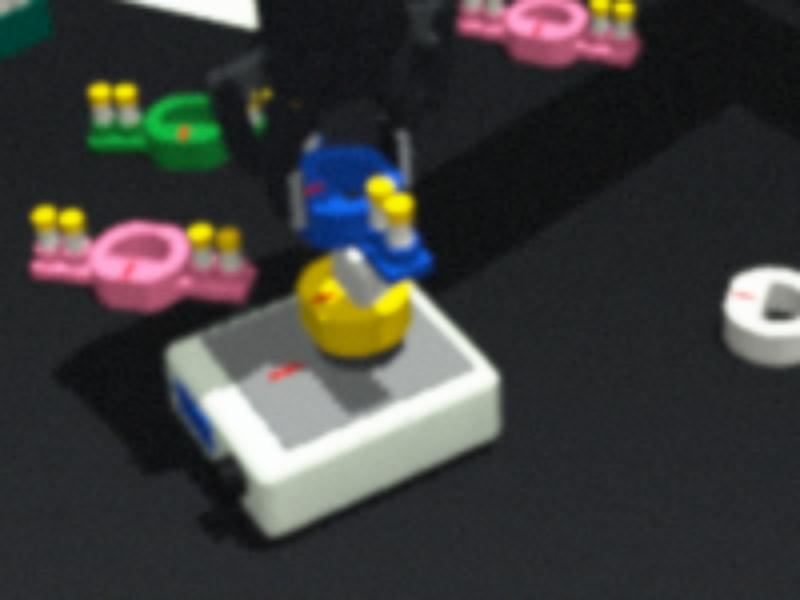

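The holder hangs above the post, with red lines parallel. Lowering.

Request:
move_arm:
  increments:
    - [0.05,-0.1,0.5,0,5]
    - [0.05,-0.1,1.3,0,5]
    - [0.05,-0.1,2.1,0,5]
    - [0.05,-0.1,2.8,0,5]
    - [0.05,-0.1,3.4,0,5]

```text
t: 17.08
tool_pos: [0.6563, 0.0079, 0.1359]
tool_rot: [-2.467, -1.944, 0.001]
contact_force: [0.2, 0.1, -1.2]
opening: 0.0554
```

```bash
python3 -c "
from h import *
go(.6569,.0076,.1237,-13.45)"
```

```text
t 17.07 pos [0.6563 0.0079 0.1359] yang -13.52 tilt [-8.e-04  1.e-04 -1.e+00] op 0.0554 F [ 0.2  0.1 -1.2] q [-0.1   0.21  1.63  0.    1.3   0.13]
MOVE [-0.02  0.06  1.22] tw -0.07
```

Request:
move_arm:
  increments:
    - [0,0.05,0.5,0,5]
    - [0,0.05,0.9,0,5]
    - [0,0.05,1.2,0,5]
    - [0,0.05,1.2,0,5]
    - [0,0.05,1.2,0,5]

```text
t: 17.7
tool_pos: [0.6572, 0.0078, 0.1251]
tool_rot: [2.467, 1.944, 0.0]
contact_force: [0.9, 0.4, -1.6]
opening: 0.0551
```

```bash
python3 -c "
from h import *
go(.6569,.0076,.1237,-13.45)"
```

```text
t 17.7 pos [0.6572 0.0078 0.1251] yang -13.52 tilt [ 5.e-04 -1.e-04 -1.e+00] op 0.0551 F [ 0.9  0.4 -1.6] q [-0.1   0.23  1.63 -0.    1.28  0.13]
MOVE [-0.03 -0.03  0.14] tw -0.07
```

Request:
move_arm:
  increments:
    - [0,0,0.1,0,5]
    - [0,0,0.2,0,5]
    - [0,0,0.2,0,5]
    - [0,0,0.2,0,5]
    - [0,0,0.2,0,5]

```text
t: 18.32
tool_pos: [0.6573, 0.0078, 0.1237]
tool_rot: [2.467, 1.944, 0.001]
contact_force: [-3.0, -0.0, 5.5]
opening: 0.0552
```

```bash
python3 -c "
from h import *
go(.6569,.0076,.1237,-13.45)"
```

```text
t 18.32 pos [0.6573 0.0078 0.1237] yang -13.52 tilt [ 6.e-04 -0.e+00 -1.e+00] op 0.0552 F [-3.  -0.   5.5] q [-0.1   0.23  1.63  0.    1.28  0.13]
MOVE [-0.03 -0.04  0.  ] tw -0.07
```

Contact appears at exactly the expected seating height (0.1237). Release and back off.

Request:
move_arm:
  increments:
    - [0,0,0,0,8.54]
    - [0,0,0,0,8.54]
    - [0,0,0,0,8.54]
    - [0,0,0,0,8.54]

```text
t: 18.82
tool_pos: [0.657, 0.0078, 0.1225]
tool_rot: [-2.467, -1.944, 0.0]
contact_force: [-0.7, -0.1, -0.1]
opening: 0.0854
```

Request:
move_arm:
  increments:
    - [0,0,-2,0,8.54]
    - [0,0,-6,0,8.54]
    - [0,0,-12,0,8.54]
    - [-4,0,-14,0,8.54]
    - [-7,0,-14,0,8.54]

```text
t: 19.45
tool_pos: [0.6422, -0.0614, 0.2688]
tool_rot: [2.462, 1.941, 0.008]
contact_force: [0.8, -0.1, 0.5]
opening: 0.0853
```

Request:
move_arm:
  increments:
    - [0,0,0,0,8.54]
    - [0,0,0,0,8.54]

```text
t: 19.7
tool_pos: [0.6408, -0.0598, 0.2634]
tool_rot: [2.467, 1.944, 0.001]
contact_force: [0.7, 0.8, 0.0]
opening: 0.0854
```

Run:
```python
from h import *
go(.6569,.0076,.1237,-13.45)
shot('wrist','w10');d=shot('scene','s10');shot('top','t10')
a=cv2.imread('pics/w10.png')[30:280,180:470];b=cv2.imread('pics/s10.png')[170:310,200:350]
cv2.imwrite('pics/z.png',np.hstack([cv2.resize(x,(400,400)) for x in(a,b)]))
# expected holder/caps in scene
c=np.array([.6577,.0074]);an=np.radians(-13.5);Y=np.array([-np.sin(an),np.cos(an)])
print([np.round(proj(d,[*(c+s*Y),.102+.046]),1).tolist() for s in(-.061,-.043,.043,.061)])
print(blobs(mask(d,(20,120,120),(35,255,255),(200,170,150,80)),8))
dt=load('t10');m=mask(dt,(40,80,40),(80,255,255),(415,140,72,60));m0=mask(load('top0'),(40,80,40),(80,255,255),(415,140,72,60));print('green diff',(m!=m0).sum(),(m>0).sum(),blobs(m,60),blobs(m0,60))
```

```text
t 19.7 pos [ 0.6408 -0.0598  0.2634] yang -13.52 tilt [ 6.e-04  4.e-04 -1.e+00] op 0.0854 F [0.7 0.8 0. ] q [-0.21  0.09  1.55  0.    1.5   0.03]
MOVE [ 6.92 -0.02 13.97] tw -0.07
[[263.6, 200.4], [267.2, 204.3], [286.1, 224.3], [290.4, 228.8]]
[((np.float64(217.81), np.float64(183.37)), 63), ((np.float64(254.44), np.float64(184.02)), 61), ((np.float64(265.91), np.float64(203.94)), 81), ((np.float64(201.44), np.float64(214.11)), 27), ((np.float64(207.18), np.float64(215.36)), 28), ((np.float64(243.26), np.float64(218.95)), 74), ((np.float64(289.08), np.float64(228.82)), 80), ((np.float64(274.48), np.float64(243.39)), 126)]
green diff 18 796 [((np.float64(449.08), np.float64(170.76)), 796)] [((np.float64(448.87), np.float64(170.96)), 808)]
```

View pics/z.png

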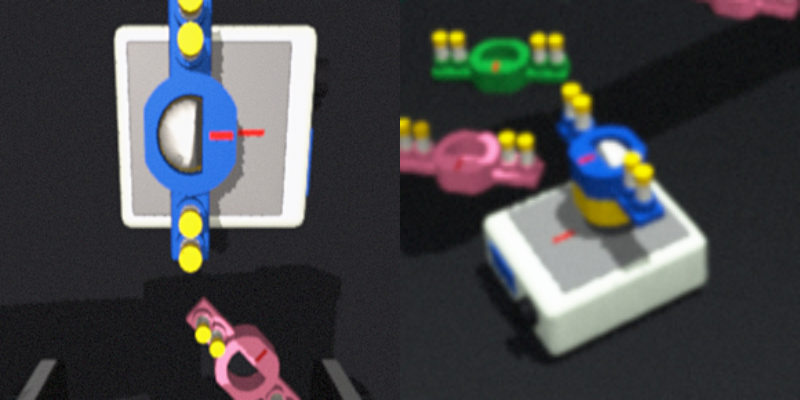

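The holder is flat on the collar, with no gap and with all the red lines parallel. The green holder has not moved, and the robot is clear of everything.

```bash
python3 -c "
from h import *
print(order.finish_job())"
```

```text
the job is handed in; nothing more can be done
None
```

The yellow collar is on the post and the blue vial holder is on top of it, both with their flats turned to the post's flat. I handed the job in at about 20 s of the 61 s allowed.

- **Seating:** The collar met light resistance (about 6 N) with the tool at z = 0.100, and the holder (about 5.5 N) at z = 0.1237. Those are the heights worked out for sitting fully home.
- **Final pictures:** In the wrist and scene views the red lines of mixer, collar and holder were parallel to within about 1°. The holder lay flat on the collar, the gripper was open and clear of everything, and the green holder had not moved.
- **Small disagreements:** In the scene view the vial caps appeared about 2 pixels lower than predicted. I put this down to the cap sides being counted in the colour mask. The wrist camera read about 0.8 mm off sideways, which I corrected for when placing both parts.

No check failed, and `finish_job` gave no verdict.

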